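# Find the plinth's hidden socket with the candle plate's stub

## Task

The round candle plate has been set down on its square plinth, but the stub under it is not in its socket, so it stands high and loose. Slide the plate about over the plinth, without lifting it off or tipping it up, until its stub drops into the hidden socket and the plate lies flat on the plinth frame. Leave the candles and the bottle around it where they are.

Things in the scene. Friction and masses are not known exactly. Their poses are not given: they have to be found in the camera images.
- plinth: Fixed square dark wood plinth, 236 x 236 mm, 32 mm high. Origin at the centre of its underside, on the table; x and y parallel to its sides, z up. A frame 48 mm broad surrounds a sunk floor, 140 x 140 mm, 6 mm below the frame's top. The frame lets the plate on it slide up to 38 mm from the centre along either axis.
- plinth_floor (a point): Centre of the sunk floor's surface, 26 mm above the table, axes as the plinth. In the floor, under the plate and out of sight, is a round blind socket, 67 mm wide, 16 mm deep, square-edged. It was bored by eye: its centre lies 11 to 22 mm from this point, in a direction that is not known and differs each time.
- plate: Loose round off-white plate, 190 mm wide, about 0.6 kg, on the plinth, 31 to 41 mm off its centre. Origin: centre of the underside of its stub, 26 mm above the table while the stub stands on the floor, 18 mm once home. The stub is 64 mm wide and 14 mm long below the flange, which is 8 mm thick with a 3 mm lip; seated, the flange lies on the frame.
- cup_floor (a point): Centre of the flat floor of the open cup in the plate's middle, 6 mm above the plate's origin. Cup 52 mm wide inside, 24 mm deep, wall 5 mm; fingertips in it can drag the plate any way. Within some 12 mm of the socket's centre the plate can dip, about 0.08 rad, towards that centre, and catch; within about 1.5 mm it falls in by its own weight.
- pillar: Bystander: loose ribbed pillar candle, about 78 x 66 mm, 109 mm tall, standing on the table beside the plinth. Origin at the centre of its underside.
- bottle: Bystander: loose amber dropper bottle, 36 mm wide, 105 mm tall, standing on the table beside the plinth. Origin at the centre of its underside.
- cloud: Bystander: loose cloud-shaped candle, 88 x 93 mm, 55 mm high, on the table beside the plinth. Origin at the centre of its underside.
Things that resemble listed ones, but are neither listed nor needed, are in the scene too. Of the things that look like the plate, the larger one is meant.

How it is judged:
At the end, for the whole second after the job is handed in: The plate's stub is in the socket: the underside of the stub lies less than 20 mm above the plinth's underside (18 mm when fully home), within 28 mm of the plinth's centre, the plate is level within 0.03 rad and at rest (z of plate in the frame of plinth below 0.02 m and angle between plate's own z axis and vertical below 0.03 rad and horizontal distance between plate and plinth below 0.028 m and linear speed of plate below 0.01 m/s and angular speed of plate below 0.05 rad/s); the robot touches nothing.
It fails at once if the plate is lifted off the plinth (its origin more than 18 mm above the sunk floor) (z of plate in the frame of plinth above 0.044 m).
It fails at once if the plate is tipped up by more than 0.35 rad (angle between plate's own z axis and vertical above 0.35 rad).
It fails at once if the pillar candle is pushed more than 20 mm or knocked over (distance of pillar from where it was at the start of the episode above 0.02 m or angle between pillar's own z axis and vertical above 0.5 rad).
It fails at once if the bottle is pushed more than 20 mm or knocked over (distance of bottle from where it was at the start of the episode above 0.02 m or angle between bottle's own z axis and vertical above 0.5 rad).
It fails at once if the cloud candle is pushed more than 20 mm or overturned (distance of cloud from where it was at the start of the episode above 0.02 m or angle between cloud's own z axis and vertical above 0.5 rad).
It also fails if it takes over 61 s, if anything falls off the work surface, if the arm or the gripper's body presses on something with over 40 N, if the wrist force passes 120 N, or if a joint passes its speed limit or range.

## Robot

A 6-joint arm with a two-finger parallel gripper is mounted at the origin on a cart in front of the work surface, level with it; the furniture and walls round the work are solid. World frame = base frame: x ahead of the robot, y to its left, z up, the work surface at z = 0. Lengths are in m, angles in rad, forces in N, time in s.
With the tool pointing down it reaches from about 0.375 to 0.9 m from the base axis. Payload 3.1 kg.
Tool frame: the origin (TCP) lies midway between the tips of the shut fingers; the grasp point (between the pads) lies 19 mm behind it (manip.tcp_to_grasp is the distance from the TCP to the grasp point, in m); z points along the fingers, y is the line along which they close (so a half turn about z gives the same grasp; the last joint's range is limited). The gripper opens to 85 mm and grips with 20 to 120 N. Pads are 22 mm wide; open, the fingers measure 114 mm over their backs; the gripper's body (76 mm by 85 mm) begins 54 mm behind the grasp point. The pads swing forward as they close: fully open they stand 13 mm farther back than shut.
Start: joints at [-1.454, 0.527, 1.433, -0, 1.181, -0.178], TCP at [0.182, -0.598, 0.207] pointing down, gripper open.
Joint ranges: [-3.08, 3.08], [-0.75, 2.2], [0.22, 2.44], [-1.43, 4.57], [0, 2.65], [-2.85, 2.85]. Speed limits (rad/s): [2.79, 2.79, 3.14, 3.14, 3.14, 3.14].

## Interface

Orientations are given as a unit quaternion [x, y, z, w].
In Python, from station import manip gives the robot as it stands. The module is installed in compiled form; this text tells all that it offers.
- The arm moves only by the shell command python3 -m crank 'ROWS' [OPENING] [FORCE]. ROWS is JSON, a list of rows, each a list of 2 entries, a list of its own where there are three numbers: the shift along the tool's x, y, z in cm, then the turn about the tool's z in degrees. In form: [[[x, y, z], spin], ...]. A call has 1 to 10 rows; each row is the pose to reach, as a shift and turn from the pose commanded when the call began, along the tool's axes at that moment; what a row does not reach only later rows make up. A row lasts 1/10 s, in which the tool goes at most 50 mm and 8.59 degrees, less where a joint would pass 70% of its speed; a pose out of reach is approached as far as the arm can. A call with a gripper value outside its range is refused whole. OPENING is the finger opening in cm, from 0 to 8.54, set as the call begins (- or left out, the last holds). The fingers move at their own pace and stop on an object; FORCE is the grip in N (left out, the last holds). Time passes only in rows, so rows that repeat a pose let the fingers close. It gives the time, the measured TCP pose, the force and the opening at its end, in the units of the state.
- manip.sense(): the state, without advancing time (a new reading comes with each control period).
- manip.snapshot(name): name is "scene" or "top"; returns the picture (480x640x3 uint8, red, green, blue); there is no depth.
- manip.camera_params(name): a dict with "fx", "fy", "cx", "cy" (pixels), "pose" (4x4, takes a point from camera to world coordinates). Camera axes: x right, y up, looking along -z (the intrinsics and any distortion apply to the point x, -y, -z); pixel columns grow to the right and rows downward; lengths in m; the calibration is good to about 2 mm. A picture is of the moment at which its call begins. camera_params takes no time and is no camera call.
- manip.sign_off(): hands the job in, once; it reports no verdict.
The state is a dict: "t": time; "q": joint angles; "qd": joint speeds; "tau": joint torques, N m; "tcp_pos": TCP position; "tool_rot": TCP orientation; "force": force on the tool from outside, world axes, zero at the start; "ft_torque": the same for the moment, N m; "finger_gap": opening from 0.0 (shut) to 1.0 (fully open).
Only numpy, scipy, OpenCV 4.12 (cv2) and the standard library are available. Lean on these libraries where they do the work, as an engineer would, in place of code of your own. Each camera call takes 0.05 s, during which the arm holds its last target. There are 200 camera calls.

## Working session

There is one attempt and no reset: what is moved stays moved. The work goes in short steps, Python scripts to look and compute and a shell command to move; the robot and the scene stay as the last step left them, time stands still between calls to the robot, and variables do not carry over. Pictures are saved under pics/ and viewed, on a budget of 10 in all, crops included, one or two more only if the job needs it, and the job is handed in when it is done.

```bash
mkdir -p pics; python3 - <<'E'
from station import manip
import cv2,numpy as np
for n in("scene","top"):
    im=manip.snapshot(n); cv2.imwrite(f"pics/{n}0.png",im[:,:,::-1]); p=manip.camera_params(n); print(n,{k:np.round(v,4).tolist() if k=="pose" else v for k,v in p.items()})
print(manip.sense())
E
```

```text
scene {'fx': 523.3970096970255, 'fy': 523.3970096970255, 'cx': 324.0762212008501, 'cy': 234.67297983915302, 'pose': [[-0.6923, 0.3897, -0.6073, -0.0867], [-0.7211, -0.3433, 0.6017, 0.6566], [0.026, 0.8546, 0.5187, 0.5869], [0.0, 0.0, 0.0, 1.0]]}
top {'fx': 585.4396856353949, 'fy': 585.4396856353949, 'cx': 320.1712572834692, 'cy': 243.06056664984726, 'pose': [[0.0299, 0.9937, -0.108, 0.3931], [-0.9993, 0.0322, 0.0192, 0.0518], [0.0225, 0.1074, 0.994, 1.2065], [0.0, 0.0, 0.0, 1.0]]}
{'t': 0.1, 'q': array([-1.45352626e+00,  5.28399626e-01,  1.43377689e+00,  1.58463804e-05,
        1.18140014e+00, -1.78539919e-01]), 'qd': array([ 7.31367708e-05, -5.32897624e-04, -2.71420101e-03,  4.98056529e-04,
       -3.72969321e-04, -1.08388566e-03]), 'tau': array([ 1.31572415e-04, -4.43302238e+01, -1.78585714e+01, -2.89608342e-04,
        3.93865543e-03, -6.54473649e-07]), 'tcp_pos': array([ 0.18212336, -0.59715303,  0.20611442]), 'tool_rot': array([ 9.89081939e-01,  1.47363270e-01,  3.77087130e-05, -9.91310038e-04]), 'force': array([ 0.01133437,  0.10691284, -0.24479253]), 'ft_torque': array([-0.01189835,  0.00536256, -0.02684793]), 'finger_gap': 1.000238791230461}
```

View pics/top0.png

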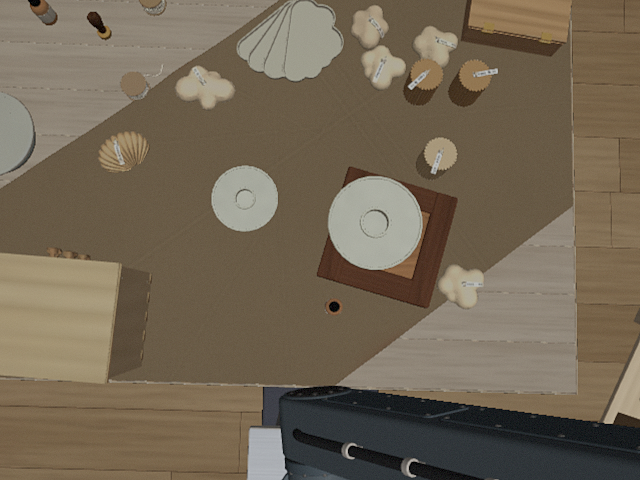

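View pics/scene0.png

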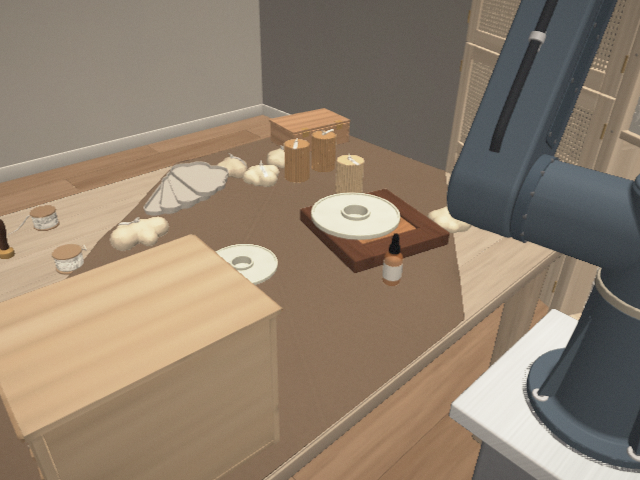

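The top view shows the plate at about (375,223), on the plinth with corners near (349,167), (457,198), (428,307) and (317,276). The pillar is at (440,155), the cloud at (462,287) and the bottle at (334,307). The scene view agrees: the floor is exposed on the side toward the cloud and bottle.

```bash
cat > h.py <<'E'
from station import manip
import cv2,numpy as np
from scipy.spatial.transform import Rotation as R
def ray(n,px,z):
    p=manip.camera_params(n);T=np.array(p["pose"])
    d=T[:3,:3]@np.array([(px[0]-p["cx"])/p["fx"],-(px[1]-p["cy"])/p["fy"],-1]);o=T[:3,3]
    return o+d*(z-o[2])/d[2]
def plate(im,z=0.050,box=(310,160,470,320)):
    hsv=cv2.cvtColor(im,cv2.COLOR_RGB2HSV);x0,y0,x1,y1=box
    m=np.zeros(im.shape[:2],np.uint8);m[y0:y1,x0:x1]=((hsv[...,1]<60)&(hsv[...,2]>110))[y0:y1,x0:x1]*255
    m=cv2.morphologyEx(m,cv2.MORPH_OPEN,np.ones((5,5)))
    c=max(cv2.findContours(m,cv2.RETR_EXTERNAL,cv2.CHAIN_APPROX_NONE)[0],key=cv2.contourArea)
    return cv2.fitEllipse(cv2.convexHull(c)),c
def plinth(im):
    hsv=cv2.cvtColor(im,cv2.COLOR_RGB2HSV);h=hsv[...,0];m=(((h<10)|(h>172))&(hsv[...,1]>95)&(hsv[...,2]<130)).astype(np.uint8)*255
    k=np.zeros_like(m);k[155:320,305:470]=m[155:320,305:470]
    k=cv2.morphologyEx(k,cv2.MORPH_OPEN,np.ones((5,5)))
    pts=cv2.findNonZero(k);return cv2.minAreaRect(pts),k
def tool(d): # world vec -> tool cm
    return R.from_quat(manip.sense()["tool_rot"]).inv().apply(d)*100
E
python3 - <<'E'
from h import *
im=cv2.imread("pics/top0.png")[:,:,::-1].copy()
e,_=plate(im);P=ray("top",e[0],.050);print("plate",e,P,"diam",np.array(e[1])*(1.2065-.05)/585.4)
r,k=plinth(im);b=cv2.boxPoints(r);print(r);W=np.array([ray("top",q,.032) for q in b]);print(W.round(4),"side",np.linalg.norm(np.diff(W,axis=0),axis=1))
print("centre",W.mean(0));d=W[1]-W[0];print("yaw",np.degrees(np.arctan2(d[1],d[0])),"off",(P-W.mean(0))[:2])
for n,q,z in(("pillar",(440,155),.1),("bottle",(334,307),.1),("cloud",(462,287),.04)):print(n,ray("top",q,z))
v=im[:,:,::-1].copy();cv2.ellipse(v,e,(255,0,0),1);cv2.drawContours(v,[b.astype(int)],0,(0,255,0),1)
cv2.imwrite("pics/chk.png",cv2.resize(v[140:330,300:500],None,fx=3,fy=3))
E
```

```text
plate ((374.7388610839844, 222.41737365722656), (93.88894653320312, 95.11788940429688), 123.64602661132812) [ 0.56376003 -0.07835437  0.05      ] diam [0.1854844  0.18791226]Traceback (most recent call last):
  File "<stdin>", line 4, in <module>
  File "h.py", line 18, in plinth
    pts=cv2.findNonZero(k);return cv2.minAreaRect(pts),k
                                  ~~~~~~~~~~~~~~~^^^^^
cv2.error: OpenCV(4.12.0) /io/opencv/modules/imgproc/src/convhull.cpp:143: error: (-215:Assertion failed) total >= 0 && (depth == CV_32F || depth == CV_32S) in function 'convexHull'
```

```bash
python3 - <<'E'
from h import *
im=cv2.imread("pics/top0.png")[:,:,::-1].copy()
hsv=cv2.cvtColor(im,cv2.COLOR_RGB2HSV)
for q in((340,180),(440,215),(430,250),(380,283),(330,270),(390,295),(405,270),(470,240),(340,290),(300,220)):print(q,im[q[1],q[0]],hsv[q[1],q[0]])
E
```

```text
(340, 180) [101  88  69] [ 18  81 101]
(440, 215) [72 43 28] [ 10 156  72]
(430, 250) [75 46 30] [ 11 153  75]
(380, 283) [86 58 46] [  9 119  86]
(330, 270) [71 44 29] [ 11 151  71]
(390, 295) [77 50 32] [ 12 149  77]
(405, 270) [143 106  75] [ 14 121 143]
(470, 240) [105  90  71] [ 17  83 105]
(340, 290) [105  92  69] [ 19  87 105]
(300, 220) [104  92  70] [ 19  83 104]
```

```bash
sed -i 's/m=(((h<10).*astype/m=((h<15)\&(hsv[...,1]>105)\&(hsv[...,2]<100)).astype/; s/pts=cv2.findNonZero(k);return cv2.minAreaRect(pts),k/pts=max(cv2.findContours(k,0,1)[0],key=cv2.contourArea);return cv2.minAreaRect(pts),k/' h.py
python3 - <<'E'
from h import *
im=cv2.imread("pics/top0.png")[:,:,::-1].copy()
e,_=plate(im);P=ray("top",e[0],.050)
r,k=plinth(im);b=cv2.boxPoints(r);print(r);W=np.array([ray("top",q,.032) for q in b]);print(W.round(4),"side",np.linalg.norm(np.diff(W,axis=0),axis=1))
print("centre",W.mean(0));d=W[1]-W[0];print("yaw",np.degrees(np.arctan2(d[1],d[0])),"off",(P-W.mean(0))[:2])
for n,q,z in(("pillar",(440,155),.1),("bottle",(334,307),.1),("cloud",(462,287),.04)):print(n,ray("top",q,z))
v=im[:,:,::-1].copy();cv2.ellipse(v,e,(255,0,0),1);cv2.drawContours(v,[b.astype(int)],0,(0,255,0),1)
cv2.imwrite("pics/chk.png",cv2.resize(v[140:330,300:500],None,fx=3,fy=3))
print(tool(np.array([0.564,-0.078,0.2])-manip.sense()["tcp_pos"]), R.from_quat(manip.sense()["tool_rot"]).as_matrix().round(3))
E
```

```text
((388.0700378417969, 236.9617919921875), (116.92972564697266, 114.55952453613281), 16.389541625976562)
[[ 0.4552  0.0359  0.032 ]
 [ 0.6824 -0.0234  0.032 ]
 [ 0.6216 -0.2548  0.032 ]
 [ 0.3961 -0.1907  0.032 ]] side [0.23483456 0.23926756 0.23447651]
centre [ 0.53881507 -0.10826294  0.032     ]
yaw -14.631249184161627 off [0.02494496 0.02990857]
pillar [ 0.69277408 -0.19707552  0.1       ]
bottle [0.39326934 0.00082128 0.1       ]
cloud [ 0.44067398 -0.25686419  0.04      ]
[ 51.662637   -38.52719097   0.70551387] [[ 0.957  0.292 -0.   ]
 [ 0.292 -0.957  0.002]
 [ 0.    -0.002 -1.   ]]
```

View pics/chk.png

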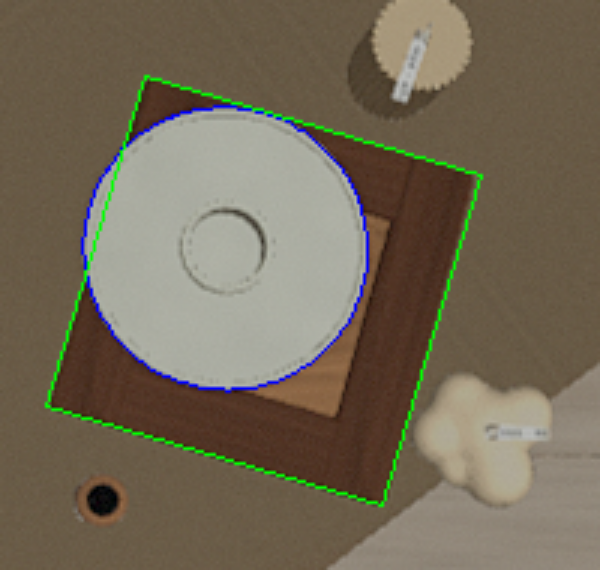

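Measurements match the given sizes: plinth sides 235–239 mm and plate about 187 mm. The plate is 39 mm off centre. I'll move above the cup with the fingers nearly shut.

```bash
python3 -m crank '[[[5,-3.7,0],0],[[9,-6.7,0],0],[[13,-9.7,0],0],[[17,-12.7,0],0],[[21,-15.7,0],0],[[25,-18.7,0],0],[[29,-21.7,0],0],[[33,-24.7,0],0],[[37,-27.7,0],0],[[40,-30,0],0]]' 1.2 20
python3 -m crank '[[[3,-2.2,0],0],[[6,-4.5,0],0],[[9,-6.5,0],0],[[11.7,-8.5,0],0],[[11.7,-8.5,3],0],[[11.7,-8.5,7],0],[[11.7,-8.5,10],0],[[11.7,-8.5,10],0]]'
python3 - <<'E'
from h import *
s=manip.sense();print(s["tcp_pos"],s["force"],s["finger_gap"])
print(tool(np.array([0.564,-0.078,0.037])-s["tcp_pos"]))
for n in("scene","top"):
    im=manip.snapshot(n); cv2.imwrite(f"pics/{n}1.png",im[:,:,::-1])
a=cv2.imread("pics/top1.png")[130:330,290:500];b=cv2.imread("pics/scene1.png")[140:290,270:470]
cv2.imwrite("pics/c1.png",np.vstack([cv2.resize(a,(420,400)),cv2.resize(b,(420,315))])[:600] if 0 else np.hstack([cv2.resize(a,(399,380)),cv2.resize(b,(400,380))]))
E
```

```text
t: 1.1
tcp_pos: [0.4781, -0.1923, 0.2068]
tool_rot: [0.989, 0.147, -0.0, -0.0]
force: [1.1, -0.8, -0.1]
finger_gap: 0.139
t: 1.9
tcp_pos: [0.5608, -0.0774, 0.1028]
tool_rot: [0.989, 0.147, -0.005, -0.002]
force: [-0.7, 0.8, 0.4]
finger_gap: 0.138
[ 0.56075373 -0.07740809  0.1027586 ] [-0.65550621  0.84240538  0.40250228] 0.13794488120979545
[0.3496335  0.19238471 6.57202952]
```

View pics/c1.png

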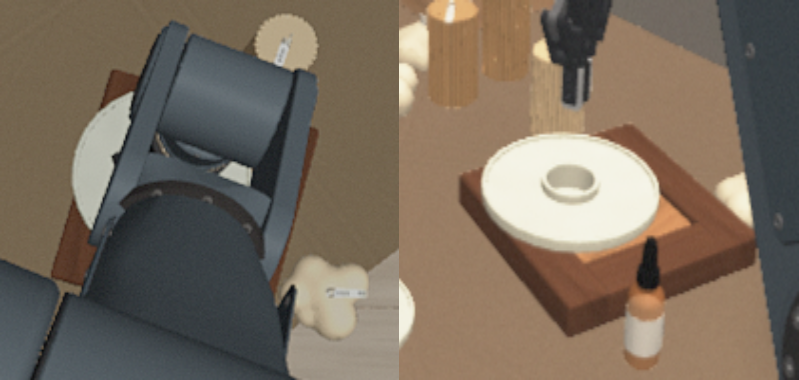

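The scene view shows the fingertips above the cup, and the plate and its rim are clear of the arm, so I can read tilt there. I'll check the cup position from this view, then descend.

```bash
cat >> h.py <<'E'
def tilt(im,guess):
    # scene view: plate outline -> rays onto horizontal plane at rim height; aspect/orientation reveal a dip
    hsv=cv2.cvtColor(im,cv2.COLOR_RGB2HSV);m=((hsv[...,1]<50)&(hsv[...,2]>140)).astype(np.uint8)*255
    k=np.zeros_like(m);k[180:265,290:425]=m[180:265,290:425]
    k=cv2.morphologyEx(k,cv2.MORPH_OPEN,np.ones((3,3)))
    c=max(cv2.findContours(k,0,1)[0],key=cv2.contourArea);h=cv2.convexHull(c)
    e=cv2.fitEllipse(h);ang=e[2]
    w=ray("scene",e[0],guess)
    return np.round([*e[0],*e[1],e[1][0]/e[1][1],ang],3),w.round(4)
E
python3 - <<'E'
from h import *
im=cv2.imread("pics/scene1.png")[:,:,::-1].copy()
print(ray("scene",(356,212),.056)); print(tilt(im,.051))
E
python3 -m crank '[[[0.3,0.2,2],0],[[0.3,0.2,4],0],[[0.3,0.2,5.5],0],[[0.3,0.2,6.5],0],[[0.3,0.2,6.5],0],[[0.3,0.2,6.5],0]]'
```

```text
[ 0.55689884 -0.0738792   0.056     ]
(array([355.001, 215.363,  46.529,  89.236,   0.521,  93.427]), array([ 0.5542, -0.0684,  0.051 ]))
t: 2.6
tcp_pos: [0.569, -0.0803, 0.0432]
tool_rot: [0.989, 0.147, 0.001, 0.001]
force: [0.1, 0.1, 0.5]
finger_gap: 0.139
```

```bash
python3 -m crank '[[[0,0,0.5],0],[[-0.3,0.15,0.5],0],[[-0.6,0.3,0.5],0],[[-0.9,0.45,0.5],0],[[-1.2,0.6,0.5],0],[[-1.2,0.6,0.5],0]]'
python3 -m crank '[[[-0.3,0.15,0],0],[[-0.6,0.3,0],0],[[-0.9,0.42,0],0],[[-1.3,0.57,0],0],[[-1.3,0.57,0],0],[[-1.3,0.57,0],0]]'
cat > look.py <<'E'
from h import *
import sys
im=manip.snapshot("scene");cv2.imwrite(f"pics/s{sys.argv[1]}.png",cv2.resize(im[150:300,270:470,::-1],None,fx=3,fy=3))
a,w=tilt(im,.051);s=manip.sense();print(a,w-[-.0098,.0100,0],"tcp",s["tcp_pos"].round(4),"F",s["force"].round(1))
E
python3 look.py 2
```

```text
t: 3.2
tcp_pos: [0.5578, -0.0895, 0.0371]
tool_rot: [0.989, 0.147, -0.0, -0.0]
force: [0.6, -0.2, 0.0]
finger_gap: 0.139
t: 3.8
tcp_pos: [0.5474, -0.0985, 0.037]
tool_rot: [0.989, 0.147, 0.0, -0.0]
force: [0.1, 1.0, -0.2]
finger_gap: 0.142
[354.976 215.415  46.365  89.412   0.519  93.393] [ 0.5639 -0.0782  0.051 ] tcp [ 0.5476 -0.0984  0.0371] F [-0.6  0.2 -0.1]
```

View pics/s2.png

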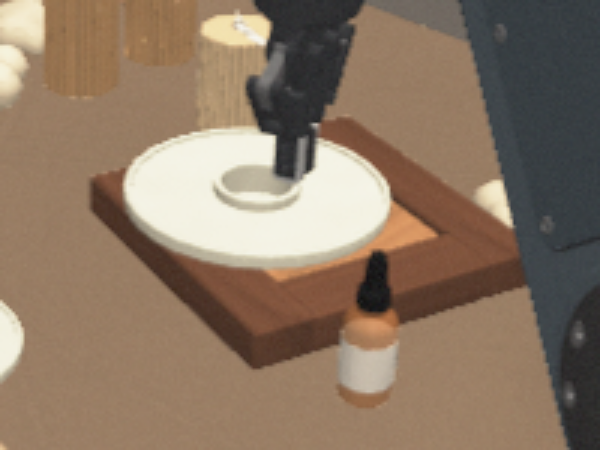

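```bash
python3 - <<'E'
from h import *
def proj(n,P):
    p=manip.camera_params(n);T=np.array(p["pose"]);c=T[:3,:3].T@(np.array(P)-T[:3,3]);return p["fx"]*c[0]/-c[2]+p["cx"],p["fy"]*-c[1]/-c[2]+p["cy"]
for P in((.5476,-.0984,.037),(.564,-.078,.056),(.557,-.086,.056),(.564,-.078,.032)):
    u,v=proj("scene",P);print(P,(u-270)*3,(v-150)*3)
for z in(.05,.056):
  im=cv2.imread("pics/top0.png");g=cv2.GaussianBlur(cv2.cvtColor(im,6),(3,3),0)[200:245,352:397]
  c=cv2.HoughCircles(cv2.resize(g,None,fx=4,fy=4),cv2.HOUGH_GRADIENT,1,100,param1=80,param2=15,minRadius=40,maxRadius=70);print(c)
  q=c[0,0,:2]/4+[352-.4,200-.4];print(q,ray("top",q,z))
E
```

```text
(0.5476, -0.0984, 0.037) 289.3695470997466 203.11903307012503
(0.564, -0.078, 0.056) 254.67079035446676 180.51327318611277
(0.557, -0.086, 0.056) 269.5978332162334 180.52355860774708
(0.564, -0.078, 0.032) 252.77834571437108 209.95151377896445
[[[92.5 90.5 54.7]]]
[374.725 222.225] [ 0.56414741 -0.07831888  0.05      ]
[[[92.5 90.5 54.7]]]
[374.725 222.225] [ 0.56325984 -0.07764402  0.056     ]
```

```bash
python3 -m crank '[[[-0.2,0.1,0],0],[[-0.4,0.2,0],0],[[-0.6,0.3,0],0],[[-0.6,0.3,0],0]]'
python3 look.py 3
```

```text
t: 4.25
tcp_pos: [0.5423, -0.1032, 0.037]
tool_rot: [0.989, 0.147, -0.0, -0.0]
force: [-0.1, 0.8, 0.7]
finger_gap: 0.137
[354.989 215.427  46.451  89.318   0.52   93.493] [ 0.5639 -0.0782  0.051 ] tcp [ 0.5425 -0.1031  0.037 ] F [ 0.5 -0.6  0.1]
```

View pics/s3.png

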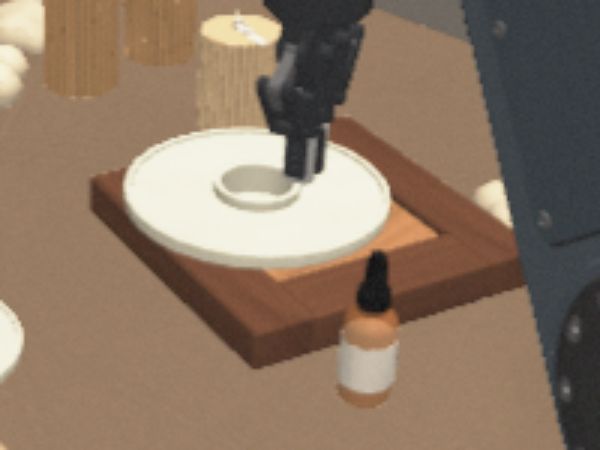

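The fingertips passed over the cup wall without touching it. They end about 19 mm above the TCP point at this opening. I'll go back over the cup and descend further in steps, watching the force.

```bash
python3 -m crank '[[[0,0,-1.5],0],[[1.4,-0.9,-1.5],0],[[2.8,-1.8,-1.5],0],[[2.8,-1.8,-1.5],0],[[2.8,-1.8,0],0],[[2.8,-1.8,0],0],[[2.8,-1.8,0.4],0],[[2.8,-1.8,0.8],0],[[2.8,-1.8,0.8],0]]'
python3 -m crank '[[[0,0,0.2],0],[[0,0,0.4],0],[[0,0,0.4],0]]'
python3 look.py 4
```

```text
t: 5.2
tcp_pos: [0.5638, -0.0776, 0.0286]
tool_rot: [0.989, 0.147, -0.0, -0.0]
force: [-0.3, 0.8, 0.5]
finger_gap: 0.142
t: 5.5
tcp_pos: [0.564, -0.0776, 0.0249]
tool_rot: [0.989, 0.147, -0.0, -0.0]
force: [-0.6, 0.2, -0.2]
finger_gap: 0.141
[354.974 215.363  46.547  89.243   0.522  93.442] [ 0.5641 -0.0783  0.051 ] tcp [ 0.5641 -0.0776  0.025 ] F [0.3 0.4 0.7]
```

View pics/s4.png

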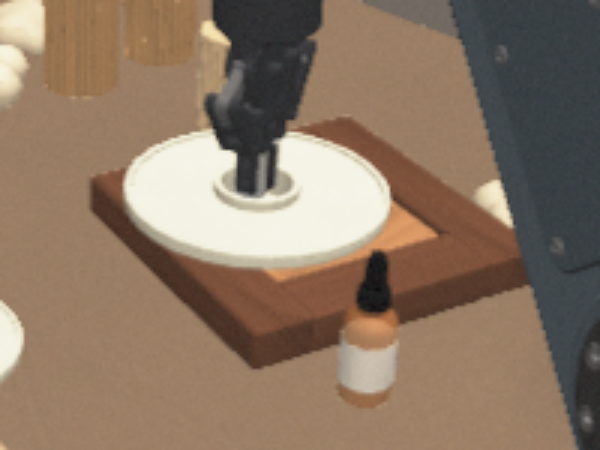

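The fingers are in the cup, with their bases at about (255,190) in the crop. I'll go slightly lower, open to cut the slack, and drag.

```bash
python3 -m crank '[[[0,0,0.2],0],[[0,0,0.5],0],[[0,0,0.5],0],[[0,0,0.5],0]]' 2.2 20
python3 -m crank '[[[-0.25,0.12,0],0],[[-0.5,0.24,0],0],[[-0.75,0.36,0],0],[[-1.0,0.48,0],0],[[-1.0,0.48,0],0],[[-1.0,0.48,0],0]]' 
python3 look.py 5
python3 -m crank '[[[-0.2,0.1,0],0],[[-0.4,0.2,0],0],[[-0.6,0.3,0],0],[[-0.8,0.4,0],0],[[-0.8,0.4,0],0],[[-0.8,0.4,0],0]]' 
python3 look.py 6
```

```text
t: 5.95
tcp_pos: [0.565, -0.0785, 0.0202]
tool_rot: [0.989, 0.147, 0.001, 0.001]
force: [1.2, -3.8, 0.2]
finger_gap: 0.262
t: 6.55
tcp_pos: [0.5559, -0.0849, 0.0201]
tool_rot: [0.989, 0.147, 0.0, -0.0]
force: [3.7, 1.9, 1.9]
finger_gap: 0.256
[357.207 215.693  45.238  89.521   0.505  94.948] [ 0.56   -0.0809  0.051 ] tcp [ 0.556  -0.0849  0.0201] F [3.3 1.5 2.4]
t: 7.2
tcp_pos: [0.5489, -0.0913, 0.0199]
tool_rot: [0.989, 0.147, -0.001, -0.0]
force: [1.6, 2.3, 2.0]
finger_gap: 0.254
[361.783 215.955  44.598  89.307   0.499  95.106] [ 0.5528 -0.0873  0.051 ] tcp [ 0.5489 -0.0913  0.0199] F [2.4 1.2 2.2]
```

View pics/s6.png

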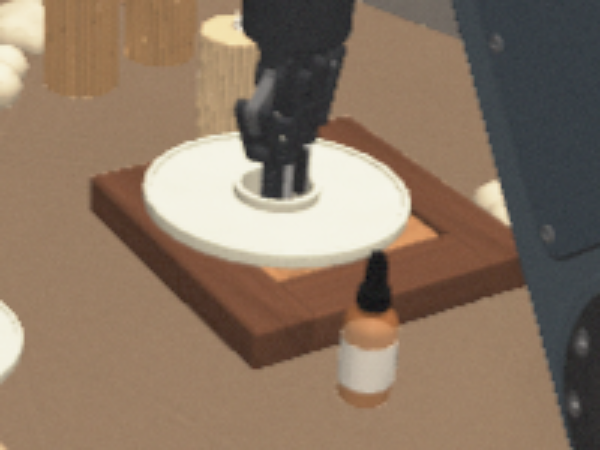

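The plate now slides with the fingers: its cup is at (277,188) in the crop, and it looks close to level. I'll keep dragging to the 16 mm ring.

```bash
python3 -m crank '[[[-0.2,0.1,0],0],[[-0.4,0.2,0],0],[[-0.4,0.2,0],0],[[-0.4,0.2,0],0]]' | tail -2
python3 look.py 7
python3 -m crank '[[[-0.2,0.1,0],0],[[-0.4,0.2,0],0],[[-0.4,0.2,0],0],[[-0.4,0.2,0],0]]' | tail -2
python3 look.py 8
```

```text
force: [1.3, 1.7, -0.0]
finger_gap: 0.263
[363.715 216.057  44.302  89.488   0.495  94.613] [ 0.5499 -0.0901  0.051 ] tcp [ 0.546  -0.0945  0.02  ] F [2.1 1.7 1. ]
force: [2.6, 1.1, 1.5]
finger_gap: 0.258
[365.96  216.189  44.213  89.517   0.494  94.273] [ 0.5463 -0.0932  0.051 ] tcp [ 0.5428 -0.0976  0.02  ] F [2.  1.6 0.5]
```

```bash
cat >> h.py <<'E'
def flat(c,r=.095,z=.051):
    p=manip.camera_params("scene");T=np.array(p["pose"]);t=np.linspace(0,6.28,90)
    P=np.c_[c[0]+r*np.cos(t),c[1]+r*np.sin(t),0*t+z];C=(P-T[:3,3])@T[:3,:3]
    e=cv2.fitEllipse(np.c_[p["fx"]*C[:,0]/-C[:,2]+p["cx"],-p["fy"]*C[:,1]/-C[:,2]+p["cy"]].astype(np.float32));return e[1][0]/e[1][1],e[2]
E
cat > look.py <<'E'
from h import *
import sys
im=manip.snapshot("scene");cv2.imwrite(f"pics/s{sys.argv[1]}.png",cv2.resize(im[150:300,270:470,::-1],None,fx=3,fy=3))
a,w=tilt(im,.051);w=w-[-.0098,.0100,0];s=manip.sense();f=flat(w)
# baseline (flat plate at start) ratio/angle residual removed
f0=flat([.564,-.078]);tc=((a[4]-.521)-(f[0]-f0[0]))/.855;tr=np.radians((a[5]-93.43)-(f[1]-f0[1]))/.855
v=tr*np.array([-.69,-.72])+tc*np.array([-.71,.70])
print("plate-plinth mm",((w[:2]-[.539,-.108])*1e3).round(1),"row",a[1],"dip(mrad,world xy)",(v*1e3).round(),"tcp off",((s["tcp_pos"][:2]-[.539,-.108])*1e3).round(1),"F",s["force"].round(1),"t",s["t"])
E
python3 look.py 9
python3 -m crank '[[[-0.2,-0.05,0],0],[[-0.4,-0.15,0],0],[[-0.6,-0.3,0],0],[[-0.6,-0.3,0],0],[[-0.6,-0.3,0],0]]' | tail -2
python3 look.py 10
```

```text
plate-plinth mm [ 7.3 14.8] row 216.185 dip(mrad,world xy) [ 19. -25.] tcp off [ 3.8 10.4] F [2.9 1.9 0.8] t 8.2
force: [2.4, -1.9, 0.5]
finger_gap: 0.259
plate-plinth mm [ 1.3 14.8] row 217.262 dip(mrad,world xy) [ 9. -5.] tcp off [-2.7 11.2] F [ 2.4 -2.2  0.1] t 8.75
```

```bash
python3 -m crank '[[[0.25,0.2,0],0],[[0.5,0.4,0],0],[[0.75,0.6,0],0],[[1.0,0.8,0],0],[[1.0,0.8,0],0],[[1.0,0.8,0],0]]' | tail -2
python3 look.py 11
python3 -m crank '[[[0.15,0.12,0],0],[[0.3,0.25,0],0],[[0.3,0.25,0],0],[[0.3,0.25,0],0]]' | tail -2
python3 look.py 12
python3 -m crank '[[[0.15,0.12,0],0],[[0.3,0.25,0],0],[[0.3,0.25,0],0],[[0.3,0.25,0],0]]' | tail -2
python3 look.py 13
```

```text
force: [-0.3, 1.8, -0.6]
finger_gap: 0.258
plate-plinth mm [ 5.3 10.4] row 215.875 dip(mrad,world xy) [ 68. -53.] tcp off [9.  7.3] F [-1.   1.6 -1.1] t 9.4
force: [-1.2, 0.9, -0.5]
finger_gap: 0.259
plate-plinth mm [7.9 7.9] row 215.036 dip(mrad,world xy) [ 66. -48.] tcp off [13.4  5.1] F [-1.1  1.1 -0.9] t 9.85
force: [-2.3, 1.6, -0.7]
finger_gap: 0.257
plate-plinth mm [10.2  6.3] row 214.401 dip(mrad,world xy) [ 58. -53.] tcp off [16.7  3.8] F [-2.   0.8 -0.7] t 10.3
```

Clear dip of 0.08 rad, toward world (+0.77,−0.64). I'll follow it.

```bash
python3 -m crank '[[[0.1,0.12,0],0],[[0.18,0.25,0],0],[[0.18,0.25,0],0],[[0.18,0.25,0],0]]' | tail -2
python3 look.py 14
python3 -m crank '[[[0.1,0.12,0],0],[[0.18,0.25,0],0],[[0.18,0.25,0],0],[[0.18,0.25,0],0]]' | tail -2
python3 look.py 15
python3 -m crank '[[[0.1,0.12,0],0],[[0.18,0.25,0],0],[[0.18,0.25,0],0],[[0.18,0.25,0],0]]' | tail -2
python3 look.py 16
```

```text
force: [-1.1, 0.5, -0.4]
finger_gap: 0.253
plate-plinth mm [12.   4.9] row 213.882 dip(mrad,world xy) [ 57. -46.] tcp off [19.4  1.8] F [-1.1  1.3 -0.1] t 10.75
force: [-1.0, 0.0, -1.3]
finger_gap: 0.26
plate-plinth mm [13.3  3.8] row 213.497 dip(mrad,world xy) [ 55. -40.] tcp off [21.8 -0. ] F [-0.9  1.1 -1.2] t 11.2
force: [-0.8, 0.5, 0.6]
finger_gap: 0.259
plate-plinth mm [ 7.6 11.5] row 215.646 dip(mrad,world xy) [-4.  1.] tcp off [24.5 -2. ] F [-0.6 -0.2 -0.5] t 11.65
```

The plate is level, and its image centre has shifted the way an 8 mm drop would. I'll lift the fingers out and check both views.

```bash
python3 -m crank '[[[-0.3,-0.35,0],0],[[-0.3,-0.35,0],0],[[-0.3,-0.35,-2],0],[[-0.3,-0.35,-5],0],[[-0.3,-0.35,-9],0],[[-0.3,-0.35,-13],0],[[-0.3,-0.35,-17],0],[[-0.3,-0.35,-17],0]]'
python3 -m crank '[[[-5,4,0],0],[[-9,8,0],0],[[-13,11,0],0],[[-17,14,0],0],[[-21,18,0],0],[[-25,21,0],0],[[-29,24,0],0],[[-33,27,0],0],[[-37,30,0],0],[[-37,30,0],0]]'
python3 look.py 17; python3 - <<'E'
from h import *
a=cv2.imread("pics/s17.png");im=manip.snapshot("top");e,_=plate(im)
for z in(.050,.042):P=ray("top",e[0],z);print("plate top",z,P,"off",P[:2]-[.539,-.108])
s=manip.snapshot("scene");t,_=tilt(s,.051)
for z in(.051,.043):print("scene",z,ray("scene",t[:2],z)-[-.0098,.01,0])
b=cv2.resize(im[130:330,290:500,::-1],(399,380));cv2.imwrite("pics/fin.png",np.hstack([cv2.resize(a,(400,380)),b]))
E
```

```text
t: 12.45
tcp_pos: [0.5632, -0.1088, 0.1962]
tool_rot: [0.989, 0.147, 0.006, 0.004]
force: [0.3, -0.3, 0.4]
finger_gap: 0.257
t: 13.45
tcp_pos: [0.2898, -0.5054, 0.1894]
tool_rot: [0.989, 0.146, -0.0, 0.001]
force: [0.8, 0.2, -0.5]
finger_gap: 0.258
plate-plinth mm [ 7.3 11.6] row 215.697 dip(mrad,world xy) [-2. -1.] tcp off [-250.8 -400.5] F [-0.8 -3.   0.9] t 13.5
plate top 0.05 [ 0.55433628 -0.10650439  0.05      ] off [0.01533628 0.00149561]
plate top 0.042 [ 0.55545184 -0.10759917  0.042     ] off [0.01645184 0.00040083]
scene 0.051 [ 0.54619851 -0.09646515  0.051     ]
scene 0.043 [ 0.55549975 -0.10755811  0.043     ]
```

View pics/fin.png

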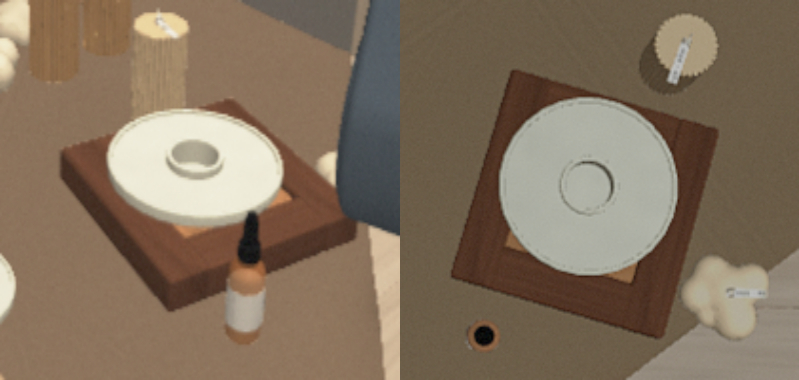

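The two views agree to within 0.1 mm when I assume the seated height, and differ by over 10 mm when I assume the unseated one. The plate is level and 16.5 mm off the plinth centre, inside the 11–22 mm band. The candles and bottle have not moved. Handing in.

```bash
python3 -c "
from station import manip
print(manip.sense()['t']);manip.sign_off()"
```

```text
13.6
the job is handed in; nothing more can be done
```

The plate appears to be home in its socket, and I handed the job in at 13.6 s. `sign_off` gives no verdict, so this rests on my own checks. With the fingertips in the cup I slid the plate until it dipped about 0.08 rad, followed the dip until it fell in, then withdrew the arm.

**Last checks:**
- **Height:** the two camera views put the plate within 0.1 mm of each other at the seated height, but about 13 mm apart at the unseated height.
- **Level:** the residual tilt measured about 2 mrad.
- **Position:** the plate is 16 mm from the plinth centre, against a limit of 28 mm.
- **Surroundings:** by eye, the pillar, bottle and cloud are where they started. The arm is clear of everything.

**What went wrong or disagreed:**
- **First drag missed:** the fingers passed over the cup wall without moving the plate, because their tips sat about 15–19 mm higher than the TCP at that opening. I lowered them and repeated the drag.
- **Camera offset:** the scene camera's plate position was about 14 mm off the top camera's. I removed this as a constant, so the height check depends on that correction.

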